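Tighten the square gas coupling by hand, then with the T-key

ROBOT

A 6-joint arm with a two-finger parallel gripper is mounted at the origin on the work surface. World frame = base frame: x ahead of the robot, y to its left, z up, the work surface at z = 0. Lengths are in mm, angles in rad, forces in N, time in s.
With the tool pointing down it reaches from about 300 to 775 mm from the base axis. Payload 14.6 kg.
Tool frame: the origin (TCP) lies on the front face of the gripper's body, between the roots of the fingers; the fingertips stand 97 mm ahead of it and the grasp point (between the pads) lies 78 mm ahead of it; z points along the fingers, y is the direction in which the jaws open and shut (so a half turn about z gives the same grasp; the last joint's range is limited). The gripper opens to 94 mm and grips with 3 to 60 N. Pads are 16 mm wide; open, the fingers measure 119 mm over their backs; the gripper's body (75 mm by 177 mm) begins 78 mm behind the grasp point.
Start: joints at [-1.35, 0.3, 1.521, -0, 1.321, -0.067], TCP at [156.107, -527.371, 302.646] pointing down, gripper open.
Joint ranges: [-3.03, 3.03], [-0.79, 2.21], [0.23, 2.52], [-1.04, 4.18], [0, 3.07], [-2.55, 2.55]. Speed limits (rad/s): [2.22, 2.22, 2.57, 3.14, 3.14, 3.14].

INTERFACE

Orientations are given as [roll, pitch, yaw] about the fixed x, y, z axes, in that order (R = Rz(yaw) Ry(pitch) Rx(roll)).
In Python, from cell import manip, eyes, finder gives the robot as it stands.
- The arm moves only by the tool drive_tool, never from a script. Its argument "rows" is a list of rows, each an object with "offset": the shift along the tool's x, y, z in mm, a list of three; "spin": the turn about the tool's z in degrees; "jaw": the finger opening in mm, from 0 to 94. In form: [{"offset": [dx, dy, dz], "spin": spin, "jaw": jaw}, ...]. A call has 1 to 20 rows; each row shifts and turns the commanded pose from where the row before left it, along the tool's axes as they then stand; what a row does not reach is not made up. A row lasts 1/10 s, in which the tool goes at most 50 mm and 8.59 degrees, less where a joint would pass 70% of its speed; a pose out of reach is approached as far as the arm can. A call is refused whole if a number of a shift passes 50 or a number of a turn 8.59, either way. A call with a gripper value outside its range is refused whole. The fingers move at their own pace and stop on an object; "force" is the grip in N (left out, the last holds). Time passes only in rows, so rows that do not move let the fingers close. It gives the time, the measured TCP pose, the force and the opening at its end, in the units of the state.
- manip.read_state(): the state, without advancing time (a new reading comes with each control period).
- eyes.camera(name): name is "side" or "top"; returns a dict with "color" (400x640x3 uint8, blue, green, red), "depth" (400x640 float32, mm along the optical axis (not along the pixel's ray), 0 where there is no reading), "vfov" (degrees; the focal length in pixels is half the picture's height over the tangent of half this angle, whatever the lens; pixels are square), "cx", "cy" (the principal point, pixels), "rvec" (rotation vector, rad) and "tvec" (3), from world to camera coordinates, as OpenCV has them. Camera axes: x right, y down, z forward; pixel columns grow to the right and rows downward; lengths in mm; the calibration is good to about 2 mm. A picture is of the moment at which its call begins.
- manip.sign_off(): hands the job in, once; it reports no verdict.
Trained networks look in the newest picture that a camera, given by its name, has taken for a name from the list of things; names that differ only in an ending like _2 or _b are one class to them, and where a whole thing is asked for, a point or a joint stands for the part that bears it (a point fixed in the world has none). Each returns a list of dicts, best first, with "p" (0 to 1); they miss things now and then, are a little off and sometimes report something else, mostly with a low value. They report only what shows in the picture. A call takes as long as a camera call. They do not tell look-alikes from the thing itself.
- finder.find_in(camera, target): "uv" ([column, row] in pixels, amid what is visible of it).
The state is a dict: "clock": time; "joints": joint angles; "qd": joint speeds; "effort": joint torques, N m; "eef_pos": TCP position; "eef_rot": TCP orientation; "wrist_force": force on the tool from outside, world axes, zero at the start; "moment": the same for the moment, N m; "finger_gap": finger opening in mm.
Only numpy, scipy, OpenCV 4.12 (cv2) and the standard library are available. Lean on these libraries where they do the work, as an engineer would, in place of code of your own. Each camera call takes 0.05 s, during which the arm holds its last target. There are 200 camera calls.

TASK

On the bead-making bench, turn the square coupling nut clockwise (seen from above) with the fingers, by about 65 degrees, until it is snug and no more. Then take the T-handle socket key from its stand, set it fully down over that same nut and turn it clockwise until the nut is fully tight at its stop (about another 45 degrees of the nut). Leave the key standing upright on the nut.

Things in the scene. Friction and masses are not known exactly. Their poses are not given: they have to be found in the camera images.
- nut (a point): Centre of the square steel coupling nut, 34 x 34 x 16 mm, with a 13 mm tall pyramid lead-in on top (to 16 mm square), on one of three brass bench gas posts (the others carry a hexagonal and a small round knurled nut). The point is half-way up the 16 mm, 64 mm above the table. x and y are normal to its side faces and turn with it; z up. Below is a thin neck: fingertips have room down to z = 45 mm.
- nut_run (a joint): Turning of the nut by hand, rad, growing clockwise from above. Starts at 0 to 0.2, turns easily (about 0.03 N m) to 1.2, which is snug; above 0.9 counts as snug. Turning on beyond 1.2 begins to move nut_set. The nut turns by nut_run plus nut_set.
- nut_set (a joint): Final tightening of the same nut, rad, growing clockwise from above, stiff (about 0.12 N m), from 0 to a hard stop at 0.8. To be done with the key: above 0.55 is tight. Past 0.35 without the key over the nut is a fault.
- key_bar (a point): Centre of the cross bar (90 mm along x, 12 along y, 16 tall) of the steel T-key, 0.4 kg, upright on a stand plate with a stub in its socket (lift 25 mm to clear), bar 106 mm above the table. z up. Socket mouth 98 mm below; its hole, 40 mm square along x and y, 29 deep, fits the nut in 4 yaws with 3 mm play a side and 11 degrees of yaw play. Fully down, the bar is 90 mm above the nut's centre.
There are look-alikes about, which are no part of the job. Leave any blue or orange look-alike of the part that bears key_bar alone.

How it is judged (in metres and radians):
On the way, in this order (a step that is already met when the one before it is completed fails the run):
1. the nut is turned snug by hand, the key still away from it (value of joint nut_run above 0.9 rad and value of joint nut_set below 0.35 rad and horizontal distance between key_bar and nut above 0.08 m), for 0.2 s.
2. the key is set fully down on the nut (horizontal distance between key_bar and nut below 0.03 m and z of key_bar in the frame of nut below 0.097 m), for 0.1 s.
At the end, for the whole second after the job is handed in: The nut is snug (nut_run above 0.9 rad) and tightened (nut_set above 0.55 rad) and still, and the key stands on it: bar within 30 mm of the nut's axis, less than 97 mm above the nut's centre, within 15 degrees of upright (all of step 2 and value of joint nut_run above 0.9 rad and value of joint nut_set above 0.55 rad and angle between key_bar's own z axis and vertical below 0.26 rad and velocity of joint nut_set below 0.1 rad/s); the robot touches nothing.
It fails at once if the nut is turned well past snug (nut_set above 0.35 rad) without the key over it (value of joint nut_set above 0.35 rad and (horizontal distance between key_bar and nut above 0.05 m or z of key_bar in the frame of nut above 0.118 m)).
It also fails if it takes over 54 s, if anything falls off the work surface, if the arm or the gripper's body presses on something with over 40 N, if the wrist force passes 120 N, or if a joint passes its speed limit or range.

## Working session

There is one attempt and no reset: what is moved stays moved. The work goes in short steps, Python scripts to look and compute and a tool call to move; the robot and the scene stay as the last step left them, time stands still between calls to the robot, and variables do not carry over. Pictures are saved under pics/ and viewed, about 8 in all and at most 12, crops included, and the job is handed in when it is done.

Besides the shell and the picture viewer there is one more tool, called after "Call:" as name(argument=value, ...) on one line, values as JSON. drive_tool: Moves the arm, as the interface text tells. Its arguments: {"type":"object","properties":{"rows":{"type":"array","items":{"type":"object","properties":{"offset":{"type":"array","items":{"type":"number"}},"spin":{"type":"number"},"jaw":{"type":"number"}}}},"force":{"type":"number"}},"required":["rows"]}

```bash
mkdir -p pics
cat > h.py <<'E'
import numpy as np,cv2
from cell import manip,eyes,finder
def cam(n):
    c=eyes.camera(n); h,w=c["depth"].shape
    f=h/2/np.tan(np.radians(c["vfov"])/2)
    R=cv2.Rodrigues(np.array(c["rvec"],float))[0];t=np.array(c["tvec"],float).ravel()
    c["K"]=(f,R,t); return c
def cloud(c):
    f,R,t=c["K"];d=c["depth"];v,u=np.mgrid[:d.shape[0],:d.shape[1]]
    P=np.stack([(u-c["cx"])/f*d,(v-c["cy"])/f*d,d],-1)
    W=(P-t)@R; W[d==0]=np.nan; return W
def proj(c,p):
    f,R,t=c["K"];q=R@np.array(p,float)+t
    return [q[0]/q[2]*f+c["cx"],q[1]/q[2]*f+c["cy"]]
def atz(c,uv,z):
    f,R,t=c["K"];r=R.T@np.array([(uv[0]-c["cx"])/f,(uv[1]-c["cy"])/f,1]);o=-R.T@t
    return o+r*(z-o[2])/r[2]
E
python3 - <<'E'
from h import *
for n in("top","side"):
    c=cam(n);W=cloud(c);cv2.imwrite(f"pics/{n}0.png",c["color"]);np.savez(f"{n}0.npz",W=W)
    f,R,t=c["K"];print(n,f,c["cx"],c["cy"],(-R.T@t).round(),R[2].round(2))
    for k in("nut","key_bar"):
        for r in finder.find_in(n,k):
            u,v=map(int,r["uv"]);print(k,r,W[v,u].round())
print(manip.read_state())
E
```

```text
top 487.61579073204746 320.07112336335297 194.49525514389558 [ 338.  -86. 1467.] [ 0.07  0.01 -1.  ]
nut {'uv': [316.5, 150.3], 'p': 0.43} [557. -70.  82.]
key_bar {'uv': [406.5, 150.9], 'p': 0.98} [ 555. -333.   49.]
key_bar {'uv': [404.3, 196.3], 'p': 0.8} [ 417. -313.  105.]
key_bar {'uv': [436.9, 248.7], 'p': 0.79} [ 267. -411.   39.]
key_bar {'uv': [447.1, 122.2], 'p': 0.64} [ 628. -449.   79.]
side 508.3072110907351 324.68298379028647 194.00891700220203 [  133. -1135.  1026.] [ 0.21  0.73 -0.65]
nut {'uv': [367.2, 189.3], 'p': 0.48} [563. -88.  80.]
key_bar {'uv': [339.4, 263.7], 'p': 0.81} [ 424. -269.    0.]
key_bar {'uv': [443.7, 279.5], 'p': 0.73} [ 624. -455.   83.]
key_bar {'uv': [290.1, 311.4], 'p': 0.58} [ 257. -416.   42.]
key_bar {'uv': [394.7, 250.9], 'p': 0.56} [ 584. -262.   -3.]
{'clock': 0.3, 'joints': array([-1.34961318e+00,  3.00109548e-01,  1.52119335e+00, -2.41832442e-05,
        1.32072138e+00, -6.65958617e-02]), 'qd': array([-7.14629755e-04, -2.86872986e-03, -1.79522855e-03,  3.76194300e-04,
       -2.98751741e-05,  1.72008511e-03]), 'effort': array([-1.57649236e-03, -5.31163573e+01, -3.52477634e+01,  7.07598450e-02,
        2.25825218e-02, -4.81132429e-05]), 'eef_pos': array([ 156.08539325, -527.32624879,  302.44873182]), 'eef_rot': array([-3.14116042e+00, -5.34682730e-06,  2.87784995e-01]), 'wrist_force': array([ 0.1670297 , -0.14289313, -0.72950976]), 'moment': array([ 0.03101419,  0.0378613 , -0.01501444]), 'finger_gap': 93.97433673510425}
```

View pics/top0.png

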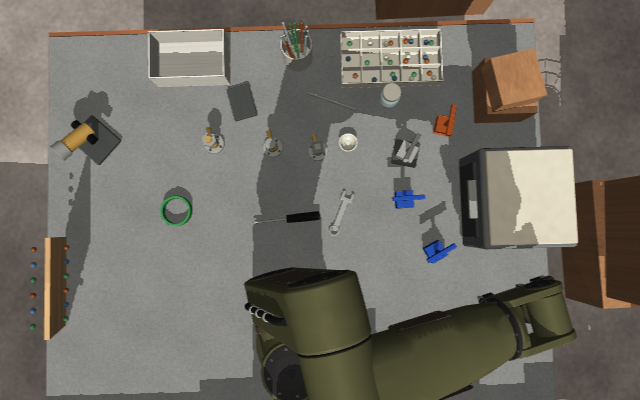

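View pics/side0.png

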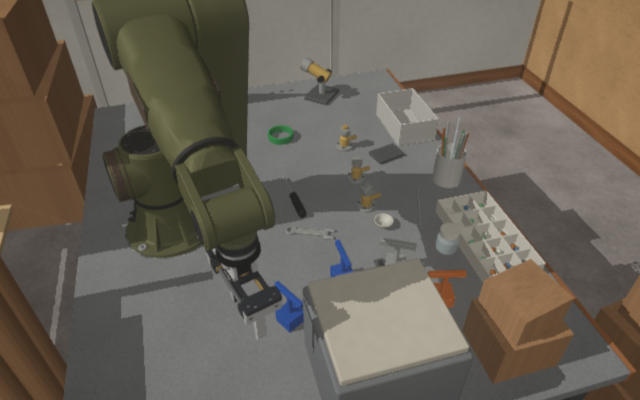

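Both pictures show the bench. In top, the three posts are at (213,138), (272,143) and (317,145), and the grey key is at (405,150). The blue and orange ones are look-alikes. I'll zoom in next.

Run:
```python
from h import *
a=cv2.imread("pics/top0.png");b=cv2.imread("pics/side0.png")
r=lambda i,x,y,w,h,W,H:cv2.resize(i[y:y+h,x:x+w],(W,H),interpolation=cv2.INTER_CUBIC)
A=r(a,195,120,140,45,800,257);B=np.hstack([r(b,330,115,60,100,204,340),r(a,375,115,70,75,317,340),r(b,365,225,65,80,276,340)])
cv2.imwrite("pics/z0.png",np.vstack([A,B[:,:797] if B.shape[1]>800 else cv2.copyMakeBorder(B,0,0,0,800-B.shape[1],0)]))
W=np.load("top0.npz")["W"]
for n,(x0,x1,y0,y1) in dict(p1=(200,228,125,155),p2=(260,286,125,160),p3=(305,330,130,162),key=(385,425,120,190)).items():
    P=W[y0:y1,x0:x1].reshape(-1,3);P=P[np.isfinite(P[:,2])]
    for lo,hi in((50,70),(70,80),(80,90),(90,100),(100,125)):
        Q=P[(P[:,2]>lo)&(P[:,2]<hi)]
        if len(Q):print(n,lo,len(Q),Q.mean(0).round(),Q.min(0).round(),Q.max(0).round())
```

```text
p1 50 19 [591. 228.  63.] [579. 218.  53.] [613. 252.  70.]
p1 70 95 [597. 237.  76.] [578. 218.  70.] [617. 256.  80.]
p1 80 47 [598. 239.  84.] [580. 222.  80.] [615. 257.  90.]
p1 90 2 [601. 233.  91.] [599. 229.  91.] [604. 237.  92.]
p2 50 16 [576.  60.  67.] [566.  46.  57.] [598.  77.  70.]
p2 70 85 [582.  61.  75.] [566.  45.  70.] [597.  77.  80.]
p2 80 12 [577.  64.  82.] [567.  56.  80.] [595.  71.  86.]
p3 50 16 [560. -73.  65.] [549. -93.  56.] [585. -56.  70.]
p3 70 64 [566. -74.  76.] [550. -90.  71.] [585. -56.  80.]
p3 80 66 [566. -75.  84.] [552. -87.  80.] [583. -59.  90.]
p3 90 2 [566. -76.  91.] [564. -79.  91.] [567. -73.  91.]
key 50 23 [ 548. -336.   52.] [ 525. -368.   50.] [ 576. -311.   67.]
key 70 1 [ 555. -332.   71.] [ 555. -332.   71.] [ 555. -332.   71.]
key 80 2 [ 554. -332.   86.] [ 552. -333.   84.] [ 555. -332.   88.]
key 90 2 [ 545. -327.   97.] [ 534. -334.   96.] [ 556. -321.   98.]
key 100 150 [ 552. -338.  114.] [ 511. -363.  102.] [ 593. -313.  121.]
```

View pics/z0.png

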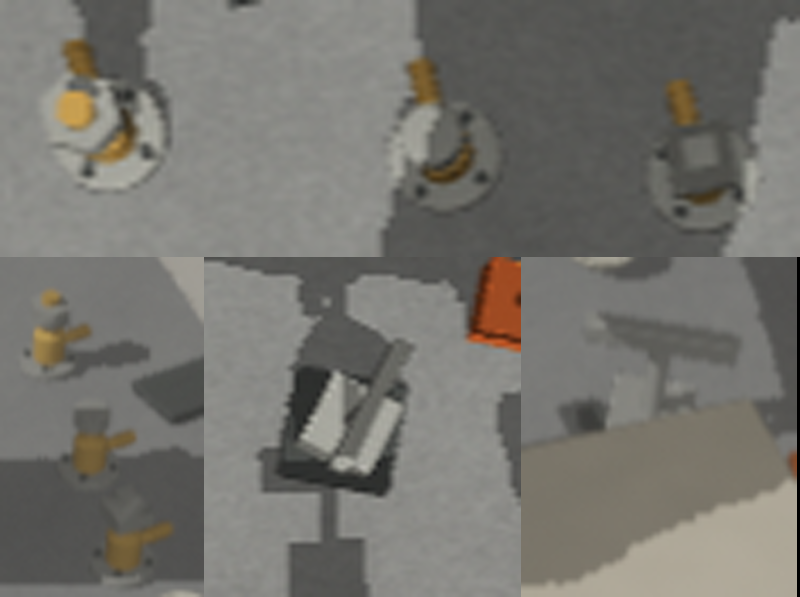

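Top crop shows the square nut on the right-hand post, about pixel (317,146). The grey key's bar runs from about (407,168) to (423,141). I'll fit both poses and check them with an overlay.

```bash
cat > fit.py <<'E'
from h import *
c={n:cam(n) for n in("top","side")}
W=cloud(c["top"])
def rect(P):
    r=cv2.minAreaRect(P[:,:2].astype(np.float32));return np.round(r[0],1),np.round(r[1],1),round(r[2],1)
col=c["top"]["color"].astype(int);sat=col.max(2)-col.min(2)
m=np.zeros(sat.shape,bool);m[128:165,303:332]=1
m&=(W[...,2]>62)&(W[...,2]<100)&(sat<35)
print("nut",m.sum(),rect(W[m]),W[m].mean(0))
k=np.zeros(m.shape,bool);k[115:195,380:430]=1;k&=(W[...,2]>95)&(W[...,2]<130)
print("key",k.sum(),rect(W[k]),W[k].mean(0))
S=cloud(c["side"]);ks=(S[...,2]>97)&(S[...,2]<125)&(abs(S[...,0]-552)<60)&(abs(S[...,1]+338)<45)
print("key side",ks.sum(),rect(S[ks]),S[ks].mean(0))
ns=(S[...,2]>62)&(S[...,2]<95)&(abs(S[...,0]-567)<35)&(abs(S[...,1]+74)<35)
print("nut side",ns.sum(),rect(S[ns]),S[ns].mean(0))
b=(W[...,2]>130)&(abs(W[...,0]-552)<150)&(W[...,1]>-500)&(W[...,1]<-230);print("tall near key",W[b].min(0) if b.any() else None,W[b].max(0) if b.any() else 0)
def boxpts(p,a,hx,hy,z):
    R=np.array([[np.cos(a),-np.sin(a)],[np.sin(a),np.cos(a)]])
    return [(*(R@[sx*hx,sy*hy]+p[:2]),z) for sx,sy in((1,1),(-1,1),(-1,-1),(1,-1))]
def overlay(nut,na,key,ka,fn):
    out=[]
    for n in c:
        for p,boxes in((nut,[boxpts(nut,na,17,17,56),boxpts(nut,na,17,17,72),boxpts(nut,na,8,8,85)]),(key,[boxpts(key,ka,45,6,98),boxpts(key,ka,45,6,114)])):
            u,v=proj(c[n],(*p[:2],75));x,y=int(u)-25,int(v)-25;s=8 if p is nut else 8
            im=cv2.resize(c[n]["color"][y:y+50,x:x+50],None,fx=s,fy=s,interpolation=cv2.INTER_CUBIC)
            for q in boxes:
                pts=np.array([[(np.array(proj(c[n],w))-[x,y]+.5)*s] for w in q]).astype(int)
                cv2.polylines(im,[pts],True,(0,0,255),1)
            out.append(cv2.resize(im,(400,300)) if 0 else im)
    g=np.vstack([np.hstack(out[:2]),np.hstack(out[2:])]);cv2.imwrite(fn,cv2.resize(g,(600,600)))
E
python3 - <<'E'
from fit import *
r=cv2.minAreaRect(W[k][:,:2].astype(np.float32));p=cv2.boxPoints(r);e=max((p[1]-p[0],p[2]-p[1]),key=np.linalg.norm)
a=np.arctan2(e[1],e[0]);print("bar angle",np.degrees(a))
rn=cv2.minAreaRect(W[m][:,:2].astype(np.float32))
overlay(np.array(rn[0]),np.radians(rn[2]),np.array(r[0]),a,"pics/ov1.png")
E
```

```text
nut 144 (array([567.4, -74. ]), array([34.7, 33.8]), 7.7) [565.80688573 -74.26522043  79.3396977 ]
key 151 (array([ 553. , -338.4]), array([12.4, 91.1]), 60.4) [ 552.17492471 -337.56977128  113.21621623]
key side 260 (array([ 551.9, -339.3]), array([20.3, 89.7]), 58.1) [ 550.66853461 -341.26934996  109.28414339]
nut side 132 (array([566.5, -76.9]), array([36.5, 38.7]), 6.4) [563.66081937 -81.66616146  75.45913234]
tall near key [ 402.01470607 -499.98371027  130.08542633] [ 529.26654595 -464.84834713  238.61699708]
bar angle -29.555517
```

View pics/ov1.png

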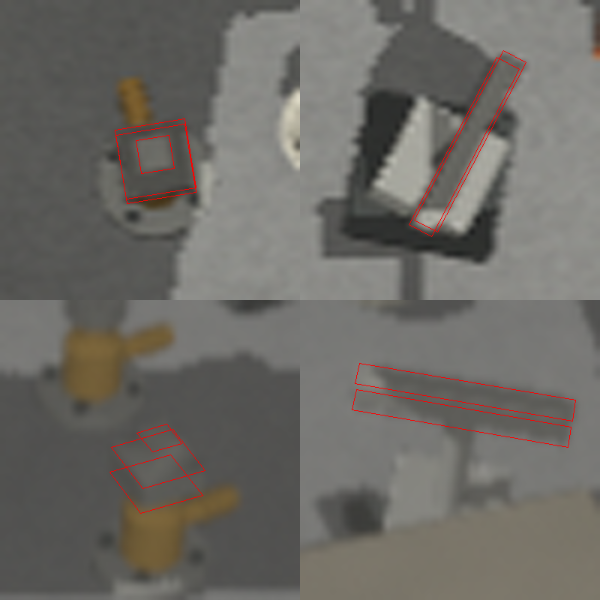

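The overlays agree in both views. Nut is at about (567,-75) with yaw 7.7°, key at (552.5,-339) with bar at -29.5°. Moving above the nut.

Call:
drive_tool(rows=[{"offset": [0, 0, 0], "spin": 4.4, "jaw": 60}, {"offset": [0, 0, 0], "spin": 4.4, "jaw": 60}, {"offset": [26, -21.8, 3], "spin": 0, "jaw": 60}, {"offset": [26, -21.8, 3], "spin": 0, "jaw": 60}, {"offset": [26, -21.8, 3], "spin": 0, "jaw": 60}, {"offset": [26, -21.8, 3], "spin": 0, "jaw": 60}, {"offset": [26, -21.8, 3], "spin": 0, "jaw": 60}, {"offset": [26, -21.8, 3], "spin": 0, "jaw": 60}, {"offset": [26, -21.8, 3], "spin": 0, "jaw": 60}, {"offset": [26, -21.8, 3], "spin": 0, "jaw": 60}, {"offset": [26, -21.8, 3], "spin": 0, "jaw": 60}, {"offset": [26, -21.8, 3], "spin": 0, "jaw": 60}, {"offset": [26, -21.8, 3], "spin": 0, "jaw": 60}, {"offset": [26, -21.8, 3], "spin": 0, "jaw": 60}, {"offset": [26, -21.8, 3], "spin": 0, "jaw": 60}, {"offset": [26, -21.8, 3], "spin": 0, "jaw": 60}, {"offset": [26, -21.8, 3], "spin": 0, "jaw": 60}, {"offset": [26, -21.8, 3], "spin": 0, "jaw": 60}, {"offset": [26, -21.8, 3], "spin": 0, "jaw": 60}, {"offset": [26, -21.8, 3], "spin": 0, "jaw": 60}])

```text
clock: 2.4
eef_pos: [568.2, -74.7, 248.5]
eef_rot: [3.142, -0.0, 0.134]
wrist_force: [-0.6, -0.2, 0.8]
finger_gap: 59.8
```

Call:
drive_tool(rows=[{"offset": [-1, 0, 17], "spin": 0, "jaw": 60}, {"offset": [0, 0, 17], "spin": 0, "jaw": 60}, {"offset": [0, 0, 17], "spin": 0, "jaw": 60}, {"offset": [0, 0, 17], "spin": 0, "jaw": 60}, {"offset": [0, 0, 17], "spin": 0, "jaw": 60}, {"offset": [0, 0, 16], "spin": 0, "jaw": 60}, {"offset": [0, 0, 0], "spin": 0, "jaw": 25}, {"offset": [0, 0, 0], "spin": 0, "jaw": 25}, {"offset": [0, 0, 0], "spin": 0, "jaw": 25}, {"offset": [0, 0, 0], "spin": 0, "jaw": 25}, {"offset": [0, 0, 0], "spin": 0, "jaw": 25}, {"offset": [0, 0, 0], "spin": 0, "jaw": 25}], force=20)

```text
clock: 3.6
eef_pos: [566.5, -73.5, 148.6]
eef_rot: [-3.138, -0.001, 0.135]
wrist_force: [-1.7, 20.5, 3.8]
finger_gap: 33.9
```

```bash
python3 -c "
from h import *
s=manip.read_state();print(s['moment'],s['wrist_force'],s['finger_gap'],s['joints'])"
```

```text
[ 4.02887723  0.40639178 -0.02275976] [-1.68923743 20.47866311  3.83503614] 33.854968159042336 [-0.19439512  0.51646369  1.60238959  0.00471563  1.02337184  1.23905493]
```

Call:
drive_tool(rows=[{"offset": [0, -1.4, 1], "spin": 0, "jaw": 25}, {"offset": [0, 0, 0], "spin": 0, "jaw": 25}, {"offset": [0, 0, 0], "spin": 0, "jaw": 25}], force=25)

```text
clock: 3.9
eef_pos: [566.5, -73.2, 148.5]
eef_rot: [-3.14, -0.001, 0.135]
wrist_force: [-4.9, 12.7, 11.2]
finger_gap: 33.9
```

Call:
drive_tool(rows=[{"offset": [0, -1.2, -1], "spin": 0, "jaw": 25}, {"offset": [0, 0, 0], "spin": 6, "jaw": 25}, {"offset": [0, 0, 0], "spin": 6, "jaw": 25}, {"offset": [0, 0, 0], "spin": 6, "jaw": 25}, {"offset": [0, 0, 0], "spin": 6, "jaw": 25}, {"offset": [0, 0, 0], "spin": 6, "jaw": 25}, {"offset": [0, 0, 0], "spin": 0, "jaw": 25}])

```text
clock: 4.6
eef_pos: [566.4, -72.3, 148.6]
eef_rot: [-3.139, -0.001, -0.393]
wrist_force: [0.6, 10.3, 1.5]
finger_gap: 33.7
```

```bash
python3 -c "
from h import *
s=manip.read_state();print(s['moment'],s['wrist_force'],s['finger_gap'],s['joints'])"
```

```text
[ 2.097842   -0.16149145  0.01830304] [ 0.55341688 10.29241183  1.50631644] 33.74173806551643 [-0.19167925  0.51547337  1.60383815  0.00237045  1.0211596   1.77085207]
```

Call:
drive_tool(rows=[{"offset": [0, 0, 0], "spin": 7, "jaw": 25}, {"offset": [0, 0, 0], "spin": 7, "jaw": 25}, {"offset": [0, 0, 0], "spin": 7, "jaw": 25}, {"offset": [0, 0, 0], "spin": 7, "jaw": 25}, {"offset": [0, 0, 0], "spin": 7, "jaw": 25}, {"offset": [0, 0, 0], "spin": 0, "jaw": 25}, {"offset": [0, 0, 0], "spin": 0, "jaw": 25}])

```text
clock: 5.3
eef_pos: [566.9, -71.7, 148.6]
eef_rot: [-3.138, 0.001, -1.0]
wrist_force: [6.3, 16.3, -0.9]
finger_gap: 33.4
```

```bash
python3 -c "
from h import *
s=manip.read_state();print(s['moment'],s['wrist_force'],s['finger_gap'],s['joints'])"
```

```text
[ 3.10200582 -1.10605047  0.03872997] [ 6.27468609 16.29690958 -0.85801974] 33.377615485125865 [-0.19078021  0.51575641  1.60333149  0.00371179  1.02009734  2.378198  ]
```

Call:
drive_tool(rows=[{"offset": [0, 0, 0], "spin": 0, "jaw": 60}, {"offset": [0, 0, 0], "spin": 0, "jaw": 60}, {"offset": [0, 0, 0], "spin": 0, "jaw": 60}, {"offset": [0, 0, -20], "spin": 0, "jaw": 60}, {"offset": [0, 0, -25], "spin": 0, "jaw": 60}, {"offset": [0, 0, -25], "spin": -7, "jaw": 60}, {"offset": [0, 0, -25], "spin": -7, "jaw": 60}, {"offset": [0, 0, -10], "spin": -7, "jaw": 60}, {"offset": [0, 0, 0], "spin": -6.8, "jaw": 60}, {"offset": [14.8, 30, 0], "spin": 0, "jaw": 60}, {"offset": [14.8, 30, 0], "spin": 0, "jaw": 60}, {"offset": [14.8, 30, 0], "spin": 0, "jaw": 60}, {"offset": [14.8, 30, 0], "spin": 0, "jaw": 60}, {"offset": [14.8, 30, 0], "spin": 0, "jaw": 60}, {"offset": [14.8, 30, 0], "spin": 0, "jaw": 60}, {"offset": [14.8, 30, 0], "spin": 0, "jaw": 60}, {"offset": [14.8, 30, 0], "spin": 0, "jaw": 60}, {"offset": [0, 0, 0], "spin": 0, "jaw": 60}, {"offset": [0, 0, 0], "spin": 0, "jaw": 60}])

```text
clock: 7.2
eef_pos: [550.5, -341.1, 252.4]
eef_rot: [-3.142, 0.0, -0.516]
wrist_force: [-0.0, 0.2, 0.0]
finger_gap: 59.9
```

Run:
```python
from fit import *
rn=cv2.minAreaRect(W[m][:,:2].astype(np.float32));a=np.radians(32.7)
overlay(np.array([567.,-74.]),a,np.array([552.5,-339.]),np.radians(-29.5),"pics/ov2.png")
print(manip.read_state()["eef_pos"])
```

```text
nut 144 (array([567.3, -73.9]), array([34.4, 33.5]), 31.5) [565.84619651 -74.18639793  79.12195733]
key 0 (array([0., 0.]), array([0., 0.]), 0.0) [nan nan nan]
key side 263 (array([ 552.1, -338.6]), array([17.6, 88.4]), 61.8) [ 550.70284674 -341.4562565   109.17669843]
nut side 131 (array([562.7, -77.5]), array([35.8, 38.2]), 37.4) [564.05932524 -82.18319824  75.49763524]
tall near key [ 402.00576788 -499.89976958  130.15058139] [ 620.75986891 -230.00177195  546.86611908]
[ 550.96635506 -339.92606458  252.71967454]fit.py:11: RuntimeWarning: Mean of empty slice.
  print("key",k.sum(),rect(W[k]),W[k].mean(0))
  ret = um.true_divide(
```

View pics/ov2.png

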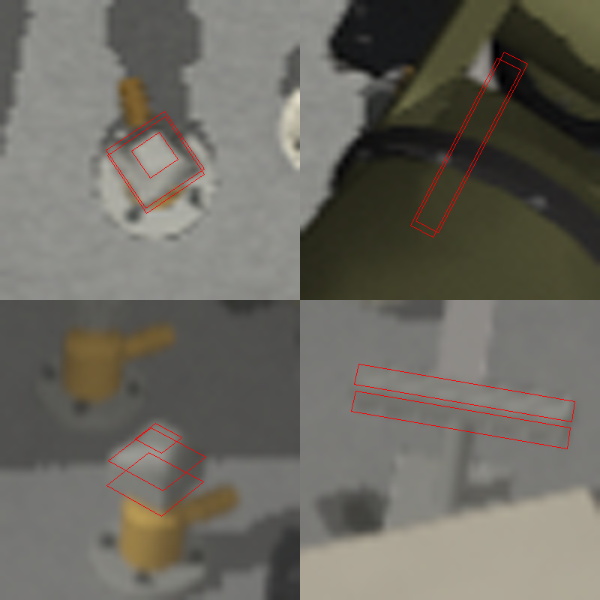

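Nut turned about 65°: the fit gives 31.5–32.7°, as predicted, in both views. Now gripping the key bar.

Call:
drive_tool(rows=[{"offset": [1, -1.7, 11], "spin": 0, "jaw": 50}, {"offset": [0, 0, 11], "spin": 0, "jaw": 50}, {"offset": [0, 0, 11], "spin": 0, "jaw": 50}, {"offset": [0, 0, 11], "spin": 0, "jaw": 50}, {"offset": [0, 0, 11], "spin": 0, "jaw": 50}, {"offset": [0, 0, 11], "spin": 0, "jaw": 50}, {"offset": [0, 0, 0], "spin": 0, "jaw": 5}, {"offset": [0, 0, 0], "spin": 0, "jaw": 5}, {"offset": [0, 0, 0], "spin": 0, "jaw": 5}, {"offset": [0, 0, 0], "spin": 0, "jaw": 5}, {"offset": [0, 0, 0], "spin": 0, "jaw": 5}, {"offset": [0, 0, 0], "spin": 0, "jaw": 5}, {"offset": [0, 0, 0], "spin": 0, "jaw": 5}], force=45)

```text
clock: 8.6
eef_pos: [552.6, -339.6, 186.8]
eef_rot: [-3.142, -0.0, -0.515]
wrist_force: [-0.0, 1.3, 1.7]
finger_gap: 11.7
```

Call:
drive_tool(rows=[{"offset": [0, 0, -5], "spin": 0, "jaw": 5}, {"offset": [0, 0, -8], "spin": 0, "jaw": 5}, {"offset": [0, 0, -8], "spin": 0, "jaw": 5}, {"offset": [0, 0, -8], "spin": 0, "jaw": 5}, {"offset": [0, 0, -15], "spin": 0, "jaw": 5}, {"offset": [0, 0, -20], "spin": 0, "jaw": 5}, {"offset": [0, 0, -20], "spin": 0, "jaw": 5}, {"offset": [0, 0, -20], "spin": 0, "jaw": 5}, {"offset": [0, 0, -6], "spin": 0, "jaw": 5}, {"offset": [0, 0, 0], "spin": 0, "jaw": 5}])

```text
clock: 9.6
eef_pos: [552.7, -339.7, 297.8]
eef_rot: [3.141, -0.002, -0.515]
wrist_force: [-0.2, 0.6, -3.4]
finger_gap: 11.5
```

Call:
drive_tool(rows=[{"offset": [-6, -12, 0], "spin": 0, "jaw": 5}, {"offset": [-12, -24, 0], "spin": 0, "jaw": 5}, {"offset": [-12, -24, 0], "spin": 0, "jaw": 5}, {"offset": [-12, -24, 0], "spin": 0, "jaw": 5}, {"offset": [-12, -24, 0], "spin": 0, "jaw": 5}, {"offset": [-12, -24, 0], "spin": 0, "jaw": 5}, {"offset": [-12, -24, 0], "spin": 0, "jaw": 5}, {"offset": [-12, -24, 0], "spin": 0, "jaw": 5}, {"offset": [-12, -24, 0], "spin": 0, "jaw": 5}, {"offset": [-12, -24, 0], "spin": 0, "jaw": 5}, {"offset": [-4.3, -10.4, 0], "spin": 0, "jaw": 5}, {"offset": [0, 0, 0], "spin": -7.7, "jaw": 5}, {"offset": [0, 0, 0], "spin": -7.7, "jaw": 5}, {"offset": [0, 0, 0], "spin": -7.7, "jaw": 5}, {"offset": [0, 0, 0], "spin": -7.7, "jaw": 5}, {"offset": [0, 0, 0], "spin": -7.7, "jaw": 5}, {"offset": [0, 0, 0], "spin": -7.7, "jaw": 5}, {"offset": [0, 0, 0], "spin": -7.7, "jaw": 5}, {"offset": [0, 0, 0], "spin": -7.7, "jaw": 5}, {"offset": [0, 0, 0], "spin": 0, "jaw": 5}])

```text
clock: 11.6
eef_pos: [566.8, -73.8, 295.9]
eef_rot: [-3.141, 0.001, 0.562]
wrist_force: [0.1, -0.2, -3.0]
finger_gap: 11.7
```

Run:
```python
from h import *
s=manip.read_state();print(s['eef_pos'],s['eef_rot'],s['joints'])
c=cam("side");u,v=map(int,proj(c,(567,-74,110)));im=c["color"][v-60:v+60,u-60:u+60]
im=cv2.resize(im,None,fx=5,fy=5,interpolation=cv2.INTER_CUBIC)
def box(p,a,hx,hy,z):
    ca,sa=np.cos(a),np.sin(a)
    q=[proj(c,(p[0]+ca*x-sa*y,p[1]+sa*x+ca*y,z)) for x,y in((hx,hy),(-hx,hy),(-hx,-hy),(hx,-hy))]
    cv2.polylines(im,[((np.array(q)-[u-60,v-60]+.5)*5).astype(int).reshape(-1,1,2)],True,(0,0,255),1)
p=s['eef_pos'];a=s['eef_rot'][2];zb=p[2]-186.8+106
box(p,a,45,6,zb+8);box(p,a,20,20,zb-98);box((567.3,-74),np.radians(32.5),17,17,72)
cv2.imwrite("pics/k1.png",im)
```

```text
[566.7837058  -73.81068755 295.91228281] [-3.14075520e+00  8.84172660e-04  5.62176717e-01] [-1.93577450e-01  3.53729943e-01  1.46576232e+00  3.16156791e-06
  1.32331821e+00  8.15041753e-01]
```

View pics/k1.png

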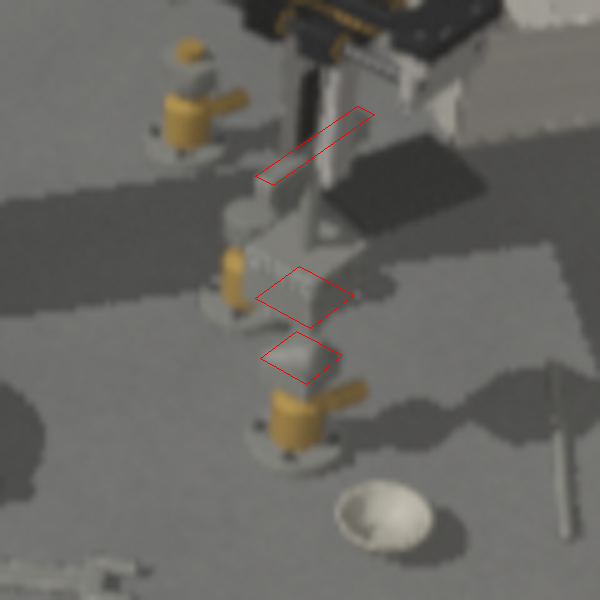

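Side view: socket at (305,270) sits squarely over the nut at (300,357), upright and at matching yaw. Lowering it.

Call:
drive_tool(rows=[{"offset": [0.4, 0, 8], "spin": 0, "jaw": 5}, {"offset": [0, 0, 8], "spin": 0, "jaw": 5}, {"offset": [0, 0, 8], "spin": 0, "jaw": 5}, {"offset": [0, 0, 5], "spin": 0, "jaw": 5}, {"offset": [0, 0, 5], "spin": 0, "jaw": 5}, {"offset": [0, 0, 5], "spin": 0, "jaw": 5}, {"offset": [0, 0, 4], "spin": 0, "jaw": 5}, {"offset": [0, 0, 4], "spin": 0, "jaw": 5}, {"offset": [0, 0, 0], "spin": 0, "jaw": 5}])

```text
clock: 12.55
eef_pos: [567.3, -73.7, 249.1]
eef_rot: [-3.141, 0.0, 0.56]
wrist_force: [0.1, 0.7, -2.7]
finger_gap: 11.8
```

Mouth is now at about 70 mm, already over the nut's square, with no contact force. Continuing to the bottom.

Call:
drive_tool(rows=[{"offset": [0, 0, 4], "spin": 0, "jaw": 5}, {"offset": [0, 0, 4], "spin": 0, "jaw": 5}, {"offset": [0, 0, 3], "spin": 0, "jaw": 5}, {"offset": [0, 0, 2], "spin": 0, "jaw": 5}, {"offset": [0, 0, 1], "spin": 0, "jaw": 5}, {"offset": [0, 0, 0], "spin": 0, "jaw": 5}])

```text
clock: 13.15
eef_pos: [567.4, -73.7, 235.6]
eef_rot: [-3.142, 0.0, 0.56]
wrist_force: [-0.5, 0.3, -3.9]
finger_gap: 11.7
```

Call:
drive_tool(rows=[{"offset": [0, 0, 0.8], "spin": 5, "jaw": 5}, {"offset": [0, 0, 0], "spin": 5, "jaw": 5}, {"offset": [0, 0, 0], "spin": 5, "jaw": 5}, {"offset": [0, 0, 0], "spin": 5, "jaw": 5}, {"offset": [0, 0, 0], "spin": 5, "jaw": 5}, {"offset": [0, 0, 0], "spin": 5, "jaw": 5}, {"offset": [0, 0, 0], "spin": 5, "jaw": 5}, {"offset": [0, 0, 0], "spin": 5, "jaw": 5}, {"offset": [0, 0, 0], "spin": 0, "jaw": 5}])

```text
clock: 14.05
eef_pos: [567.7, -73.6, 235.1]
eef_rot: [-3.141, -0.001, -0.139]
wrist_force: [2.0, 0.2, -3.1]
finger_gap: 11.8
```

```bash
python3 -c "
from h import *
s=manip.read_state();print(s['moment'],s['wrist_force'],s['finger_gap'],s['joints'],s['eef_rot'])"
```

```text
[ 0.19680178 -0.69388244  0.03058729] [ 1.95546772  0.20507688 -3.11873914] 11.781569410368474 [-1.92976841e-01  4.10829728e-01  1.53386253e+00  2.57330207e-04
  1.19558097e+00  1.51707666e+00] [-3.14142429e+00 -1.33037800e-03 -1.39351434e-01]
```

Call:
drive_tool(rows=[{"offset": [0, 0, 0], "spin": 4, "jaw": 5}, {"offset": [0, 0, 0], "spin": 4, "jaw": 5}, {"offset": [0, 0, 0], "spin": 4, "jaw": 5}, {"offset": [0, 0, 0], "spin": 0, "jaw": 5}])

```text
clock: 14.45
eef_pos: [567.6, -73.6, 235.2]
eef_rot: [-3.141, -0.001, -0.346]
wrist_force: [2.6, 0.9, -1.6]
finger_gap: 11.7
```

```bash
python3 -c "
from h import *
s=manip.read_state();print(s['moment'],s['wrist_force'],s['finger_gap'],s['joints'],s['eef_rot'])"
```

```text
[ 0.12564969 -0.63796392  0.0387413 ] [ 2.6450462   0.86490388 -1.58434671] 11.65594065309905 [-1.93057504e-01  4.10741302e-01  1.53389784e+00  1.91563384e-04
  1.19589683e+00  1.72383435e+00] [-3.14125532e+00 -1.01714757e-03 -3.46165755e-01]
```

Call:
drive_tool(rows=[{"offset": [0, 0, 0], "spin": 3, "jaw": 5}, {"offset": [0, 0, 0], "spin": 3, "jaw": 5}, {"offset": [0, 0, 0], "spin": 0, "jaw": 5}])

```text
clock: 14.75
eef_pos: [567.5, -73.6, 235.1]
eef_rot: [-3.141, -0.001, -0.449]
wrist_force: [1.7, 1.3, -1.6]
finger_gap: 11.9
```

```bash
python3 -c "
from h import *
s=manip.read_state();print(s['moment'],s['wrist_force'],s['finger_gap'],s['joints'],s['eef_rot'])"
```

```text
[ 0.29514332 -0.49017616  0.50092228] [ 1.66695628  1.25713    -1.64782964] 11.922074920100552 [-1.92975797e-01  4.10722918e-01  1.53403846e+00  2.85960529e-05
  1.19624731e+00  1.82694966e+00] [-3.14141895e+00 -5.58164254e-04 -4.49139633e-01]
```

Call:
drive_tool(rows=[{"offset": [0, 0, 0], "spin": 2.5, "jaw": 5}, {"offset": [0, 0, 0], "spin": 0, "jaw": 5}, {"offset": [0, 0, 0], "spin": 0, "jaw": 5}])

```text
clock: 15.05
eef_pos: [567.5, -73.6, 235.1]
eef_rot: [-3.141, -0.0, -0.492]
wrist_force: [1.5, 0.8, 0.1]
finger_gap: 12.2
```

```bash
python3 -c "
from h import *
s=manip.read_state();print(s['moment'],s['wrist_force'],s['finger_gap'],s['joints'],s['eef_rot'])"
```

```text
[ 0.3473226  -0.28967988  0.78940144] [1.46859833 0.81482539 0.09254443] 12.223819087087959 [-1.93043326e-01  4.10739801e-01  1.53404984e+00 -5.47188646e-05
  1.19630441e+00  1.86990183e+00] [-3.14149441e+00 -4.91475766e-04 -4.92128848e-01]
```

The moment climbs to 0.8 N m with the bar barely following, so that is the hard stop. Easing off, releasing and rising.

Call:
drive_tool(rows=[{"offset": [0, 0, 0], "spin": -4, "jaw": 5}, {"offset": [0, 0, 0], "spin": 0, "jaw": 20}, {"offset": [0, 0, 0], "spin": 0, "jaw": 40}, {"offset": [0, 0, 0], "spin": 0, "jaw": 50}, {"offset": [0, 0, 0], "spin": 0, "jaw": 50}, {"offset": [0, 0, -8], "spin": 0, "jaw": 50}, {"offset": [0, 0, -15], "spin": 0, "jaw": 50}, {"offset": [0, 0, -20], "spin": 0, "jaw": 50}, {"offset": [0, 0, -25], "spin": 0, "jaw": 50}, {"offset": [0, 0, -25], "spin": 0, "jaw": 50}, {"offset": [-30, 0, 0], "spin": 0, "jaw": 50}, {"offset": [-40, 0, 0], "spin": 0, "jaw": 50}, {"offset": [-40, 0, 0], "spin": 0, "jaw": 50}, {"offset": [-40, 0, 0], "spin": 0, "jaw": 50}, {"offset": [-20, 0, 0], "spin": 0, "jaw": 50}, {"offset": [0, 0, 0], "spin": 0, "jaw": 50}])

```text
clock: 16.65
eef_pos: [411.2, -2.7, 329.0]
eef_rot: [-3.141, -0.002, -0.425]
wrist_force: [0.4, 1.5, 0.5]
finger_gap: 50.1
```

Run:
```python
from h import *
im=[]
for n in("top","side"):
    c=cam(n);W=cloud(c);g=(W[...,2]>145)&(W[...,2]<175)&(abs(W[...,0]-567)<60)&(abs(W[...,1]+74)<60)
    if g.any():
        r=cv2.minAreaRect(W[g][:,:2].astype(np.float32));p=cv2.boxPoints(r);e=max((p[1]-p[0],p[2]-p[1]),key=np.linalg.norm)
        print(n,g.sum(),r,np.degrees(np.arctan2(e[1],e[0])),np.percentile(W[g][:,2],[5,50,95]))
    u,v=map(int,proj(c,(567,-74,110)));im.append(cv2.resize(c["color"][v-40:v+40,u-40:u+40],(400,400),interpolation=cv2.INTER_CUBIC))
cv2.imwrite("pics/end.png",np.hstack(im))
```

```text
top 157 ((566.2160034179688, -74.2921142578125), (12.171592712402344, 88.69691467285156), 68.3275146484375) -21.672499 [155.58107519 162.20965153 166.71452614]
side 206 ((566.4786987304688, -76.34831237792969), (20.903728485107422, 87.88690185546875), 69.94390869140625) -20.056076 [147.27882536 158.11292482 163.24203214]
```

View pics/end.png

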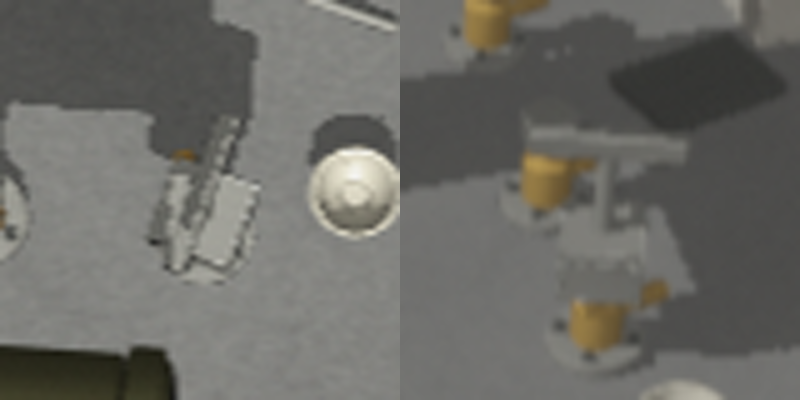

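The key stands upright on the nut: bar top at about 162 mm (fully down), centred within about 2 mm, and the arm is clear. Handing in.

```bash
python3 -c "
from h import *
print(manip.sign_off(), manip.read_state()['clock'])"
```

```text
the job is handed in; nothing more can be done
the job is handed in; nothing more can be done
```

The job is done and handed in at about 17 s of the 54 s allowed; the sign-off gave no verdict.

- **By hand:** I turned the nut clockwise with the fingers by 65°. The camera fit afterwards showed its yaw going from 7.7° to about 32° (modulo 90°), as expected for that turn.
- **With the key:** I lifted the grey key from its stand, set it fully down on the nut, and turned it about 60°, including the socket's yaw play. The moment about the key then jumped from 0.04 to 0.8 N m with the bar barely moving further, which I took as the hard stop. The expected 0.12 N m of stiff turning never showed in the moment readings, which were only taken with the arm stopped.
- **Last checks:** The last pictures show the key upright on the nut. The bar is within about 2 mm of the nut's axis and its top is at about 162 mm, so it is fully down. The gripper is well clear.
- **Not measured:** I could not read the two nut joints directly; that the nut is snug and tight is inferred from the yaw and the stop. While the fingers held the nut there was 10–20 N of sideways force, because the grip was 1–2 mm off centre.

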